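Take a pellet die set apart into its cleaning trays

ROBOT

A 6-joint arm with a two-finger parallel gripper is mounted at the origin on a cart in front of the work surface, level with it; the furniture and walls round the work are solid. World frame = base frame: x ahead of the robot, y to its left, z up, the work surface at z = 0. Lengths are in m, angles in rad, forces in N, time in s.
With the tool pointing down it reaches from about 0.35 to 0.925 m from the base axis. Payload 6.4 kg.
Tool frame: the origin (TCP) lies on the centre line of the jaws, within the pads' length; the fingertips stand 19 mm ahead of it and the grasp point (between the pads) is the TCP; z points along the fingers, y is the line along which they close (so a half turn about z gives the same grasp; the last joint's range is limited). The gripper opens to 94 mm and grips with 3 to 60 N. Pads are 16 mm wide; open, the fingers measure 119 mm over their backs; the gripper's body (75 mm by 177 mm) begins 78 mm behind the grasp point.
Start: joints at [0.98, 0.245, 1.558, -0, 1.339, -0.174], TCP at [0.263, 0.594, 0.224] pointing down, gripper open.
Joint ranges: [-3.13, 3.13], [-1.02, 2.26], [0.13, 2.54], [-0.95, 4.09], [0.21, 2.88], [-2.74, 2.74]. Speed limits (rad/s): [2.57, 2.57, 3.14, 3.14, 3.14, 3.14].

INTERFACE

Orientations are given as a unit quaternion [w, x, y, z].
In Python, from station import readout, cams, ctrl gives the robot as it stands.
- The arm moves only by the tool send_rows, never from a script. Its argument "rows" is a list of rows, each a list of 6 numbers: the shift along the tool's x, y, z scaled (see below), then the turn, a rotation vector about the tool's x, y, z scaled (see below). In form: [[dx, dy, dz, ax, ay, az], ...]. A call has 1 to 12 rows; each row is the pose to reach, as a shift and turn from the pose commanded when the call began, along the tool's axes at that moment; what a row does not reach only later rows make up. The controller multiplies each number of a shift by 12 cm and each number of a turn by pi/2 rad. A row lasts 1/12 s, in which the tool goes at most 41.7 mm and 7.16 degrees, less where a joint would pass 70% of its speed; a pose out of reach is approached as far as the arm can. A call with a number of a shift or a turn outside -1 to 1 is refused whole. A call with a gripper value outside its range is refused whole. "fingers" is the closure, from 0 (fully open) to 1 (shut), set as the call begins (left out, the last holds). The fingers move at their own pace and stop on an object; "grip_force" is the grip in N (left out, the last holds). Time passes only in rows, so rows that repeat a pose let the fingers close. It gives the time, the measured TCP pose, the force, the opening and the grip force at its end, in the units of the state.
- readout.state(): the state, without advancing time (a new reading comes with each control period).
- cams.get_image(name): name is "scene" or "top"; returns a dict with "frame" (420x560x3 uint8, red, green, blue), "range_z" (420x560 float32, m along the optical axis (not along the pixel's ray), 0 where there is no reading), "fovy" (degrees; the focal length in pixels is half the picture's height over the tangent of half this angle, whatever the lens; pixels are square), "cx", "cy" (the principal point, pixels), "R" (3x3) and "t" (3): a world point X has camera coordinates R X + t. Camera axes: x right, y down, z forward; pixel columns grow to the right and rows downward; lengths in m; the calibration is good to about 2 mm. A picture is of the moment at which its call begins.
- ctrl.sign_off(): hands the job in; it is judged then, once.
The state is a dict: "time_s": time; "joints": joint angles; "qvel": joint speeds; "effort": joint torques, N m; "tool_pos": TCP position; "eef_rot": TCP orientation; "force": force on the tool from outside, world axes, zero at the start; "ft_torque": the same for the moment, N m; "finger_gap": finger opening in m; "grasp_force": force on a finger pad.
Only numpy, scipy, OpenCV 4.12 (cv2) and the standard library are available. Lean on these libraries where they do the work, as an engineer would, in place of code of your own. Each camera call takes 0.05 s, during which the arm holds its last target. There are 200 camera calls.

TASK

The pellet die set is piled up in one stack: take it apart from the top down, one part at a time, and stand each part flat inside the low grey tray of its own outline, the same way up as it stands now: the tall die in the small round tray, the round spacer in the large round tray, the hexagonal collar in the hexagonal tray and the square foot in the square tray. Leave the rest of the stack where it stands until its turn, set the parts down rather than dropping them or knocking them over, and do not push the dark jar or the red case about.

Things in the scene. Friction and masses are not known exactly. Their poses are not given: they have to be found in the camera images.
- pellet_die: Tall light-grey die cylinder, 30 mm diameter, 79 mm high, about 0.15 kg; stands loose on top of the stack. All four parts are stacked flat face on flat face, centred within 3 mm, nothing interlocks, each turned by its own angle. May be gripped at any height. Origin: centre of its underside, z up along its axis.
- round_spacer: Plain round aluminium disc with two dark lines round it, 42 mm diameter, 28 mm high, about 0.15 kg; second from the top, loose, under the die. Origin: centre of its underside, z up along its axis.
- hex_collar: Hexagonal steel block, 55 mm across flats (63.5 mm across corners), 28 mm high, about 0.3 kg; third from the top, loose, under the spacer. Origin: centre of its underside, z up along its axis. Its flats face along its x axis and every 60 degrees from there.
- square_foot: Square dark steel block 68 x 68 mm, 26 mm high, about 0.4 kg; at the bottom of the stack, under the collar, loose on a fixed clear plate (120 x 105 mm) whose top is 6 mm above the worktop. Origin: centre of its underside, z up along its axis. Its flats face along its x and y axes.
- tray_round_small: Shallow fixed grey tray with a bright aluminium lip on the worktop, round, 46 mm inside diameter, for the die. Floor 3 mm thick, lip 5 mm wide whose top is 6 mm above the worktop. Origin: centre of its underside on the worktop, z up.
- tray_round_large: Shallow fixed grey tray with a bright aluminium lip on the worktop, round, 66 mm inside diameter, for the round spacer. Floor 3 mm thick, lip 5 mm wide whose top is 6 mm above the worktop. Origin: centre of its underside on the worktop, z up.
- tray_hex: Shallow fixed grey tray with a bright aluminium lip on the worktop, hexagonal, 76 mm inside across flats, for the hexagonal collar. Floor 3 mm thick, lip 5 mm wide whose top is 6 mm above the worktop. Origin: centre of its underside on the worktop, z up. Its sides face along its x axis and every 60 degrees from there.
- tray_square: Shallow fixed grey tray with a bright aluminium lip on the worktop, square, 90 x 90 mm inside, for the square foot. Floor 3 mm thick, lip 5 mm wide whose top is 6 mm above the worktop. Origin: centre of its underside on the worktop, z up. Its sides face along its x and y axes.
- jar: Bystander: small dark jar with a clear cap, 44 mm diameter, 80 mm high, loose on the worktop. Origin: centre of its underside.
- case: Bystander: closed red case, 86 x 109 x 35 mm (x, y, z), loose on the worktop. Origin: centre of its underside.
Things that resemble listed ones, but are neither listed nor needed, are in the scene too. Leave any green or turquoise look-alike of the round_spacer alone.

How it is judged:
By the outcome, as a careful person would: the job done as asked, in the order asked, and still so for the second after the job is handed in, with the robot touching nothing.
It also fails if it takes over 120 s, if anything falls off the work surface, if the arm or the gripper's body presses on something with over 40 N, if the wrist force passes 120 N, or if a joint passes its speed limit or range.

## Working session

There is one attempt and no reset: what is moved stays moved. The work goes in short steps, Python scripts to look and compute and a tool call to move; the robot and the scene stay as the last step left them, time stands still between calls to the robot, and variables do not carry over. Pictures are saved under pics/ and viewed, at most 14 in all, crops included, and the job is handed in when it is done.

Besides the shell and the picture viewer there is one more tool, called by a JSON object that holds its "name" and its "arguments", one argument or row to a line. send_rows: Moves the arm, as the interface text tells. Shifts and turns lie within -1 to 1; 1 stands for 12 cm of shift or pi/2 rad of turn. Its arguments: {"type":"object","properties":{"rows":{"type":"array","items":{"type":"array","items":{"type":"number","minimum":-1,"maximum":1}}},"fingers":{"type":"number"},"grip_force":{"type":"number"}},"required":["rows"]}

```bash
mkdir -p pics; ls; cat > h.py <<'E'
import numpy as np, cv2
from station import readout, cams, ctrl
def cloud(d):
    H,W=d["range_z"].shape; f=H/2/np.tan(np.radians(d["fovy"])/2)
    u,v=np.meshgrid(np.arange(W),np.arange(H)); z=d["range_z"]
    P=np.stack([(u-d["cx"])/f*z,(v-d["cy"])/f*z,z],-1)
    X=(P-d["t"])@d["R"]; X[z==0]=np.nan
    return X
def ray(d,u,v,h):
    H=d["frame"].shape[0]; f=H/2/np.tan(np.radians(d["fovy"])/2)
    r=np.stack([(np.asarray(u)-d["cx"])/f,(np.asarray(v)-d["cy"])/f,np.ones(np.shape(u))],-1)@d["R"]
    c=-np.asarray(d["t"])@d["R"]
    return c+r*((h-c[2])/r[...,2])[...,None]
def save(n,img): cv2.imwrite("pics/"+n,cv2.cvtColor(img,cv2.COLOR_RGB2BGR))
E
python3 - <<'E'
from h import *
print(readout.state())
for n in("scene","top"):
    d=cams.get_image(n); save(n+"0.png",d["frame"]); np.save(n+"0.npy",d,allow_pickle=True)
    print(n,d["fovy"],d["cx"],d["cy"],-np.asarray(d["t"])@d["R"],d["R"],(d["range_z"]>0).mean())
E
```

```text
pics
{'time_s': 0.0, 'joints': array([ 9.79883979e-01,  2.45795080e-01,  1.55897985e+00, -2.06107906e-05,
        1.33868097e+00, -1.74110662e-01]), 'qvel': array([ 7.41636251e-04, -8.01139399e-04, -8.43283847e-04,  5.74009791e-04,
        9.14944490e-05, -1.31861704e-03]), 'effort': array([ 2.17554452e-04, -4.15837455e+01, -3.14604771e+01,  6.85291551e-02,
        3.31641105e-02, -1.24493486e-04]), 'tool_pos': array([0.26283937, 0.59388612, 0.22337584]), 'eef_rot': array([-3.38427890e-04,  2.06893190e-01,  9.78363092e-01, -8.68037883e-04]), 'force': array([ 0.24478764, -0.69274924,  1.07681858]), 'ft_torque': array([-0.00849609,  0.05550539, -0.03847131]), 'grasp_force': 0.0, 'finger_gap': 0.09430347332461368}
scene 48.781880899914285 284.1944419986103 210.77161753366514 [-0.44544261  0.78526852  0.74126665] [[-0.55098733 -0.8343403  -0.0170068 ]
 [-0.39598892  0.27933608 -0.87473661]
 [ 0.73457861 -0.47523428 -0.48430016]] 0.9950892857142857
top 47.20665712944471 279.35783811555496 212.1634098027765 [0.49827435 0.12848453 1.3937183 ] [[-0.00607945 -0.99988005  0.01424528]
 [-0.99806385  0.00518536 -0.06198107]
 [ 0.06189977 -0.01459451 -0.99797566]] 0.9959141156462585
```

View pics/scene0.png

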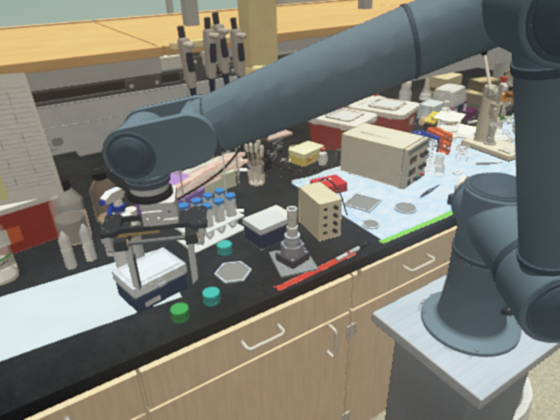

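View pics/top0.png

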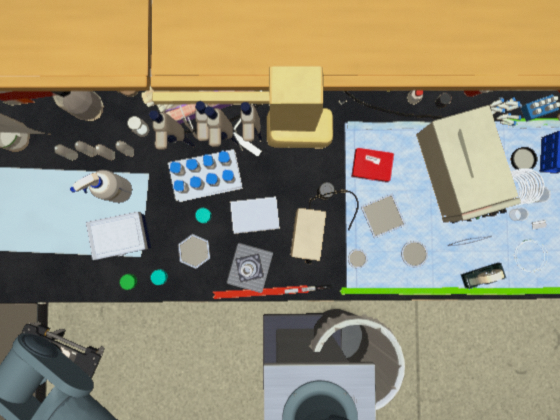

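Top view: stack at (249,267), hex tray (194,251), small round tray (357,258), large round tray (413,253), square tray (383,215), red case (373,165), jar about (327,190), a tall cream block at (308,234).

```bash
python3 - <<'E'
from h import *
d=np.load("top0.npy",allow_pickle=True).item(); X=cloud(d)
c=d["frame"][140:305,170:440]; save("topc.png",cv2.resize(c,None,fx=2.9,fy=2.9,interpolation=cv2.INTER_CUBIC))
for n,u,v in [("stack",249,267),("plate",238,280),("hex",194,251),("sr",357,258),("lr",413,253),("sq",383,215),("case",373,165),("jar",327,190),("block",308,234),("box",255,215),("redpen",270,293),("table",220,270),("table2",330,270),("blue",370,280),("yellow",300,120),("beige",460,160),("blackbox",485,275),("rack",205,170),("blue2",435,290),("faucet",297,90)]:
    p=X[v-1:v+2,u-1:u+2].reshape(-1,3); print(n,np.nanmedian(p,0).round(3))
# height map components above 15mm
Z=X[...,2]; m=((Z>0.012)&(X[...,0]>0.25)&(X[...,0]<0.75)&(abs(X[...,1])<0.6)).astype(np.uint8)
k,l,s,_=cv2.connectedComponentsWithStats(m)
for i in range(1,k):
    if s[i,4]>40:
        p=X[l==i]; print(s[i],np.nanmin(p,0).round(3),np.nanmax(p,0).round(3))
E
```

```text
stack [0.435 0.189 0.164]
plate [0.39  0.228 0.006]
hex [0.474 0.355 0.002]
sr [ 0.451 -0.115  0.005]
lr [ 0.464 -0.277  0.004]
sq [ 0.575 -0.194  0.003]
case [ 0.717 -0.16   0.037]
jar [ 0.64  -0.022  0.079]
block [0.519 0.035 0.129]
box [0.573 0.176 0.068]
redpen [0.352 0.136 0.001]
table [ 0.419  0.28  -0.   ]
table2 [ 0.417 -0.037  0.001]
blue [ 0.387 -0.152  0.002]
yellow [0.714 0.078 0.551]
beige [ 0.709 -0.362  0.157]
blackbox [ 0.404 -0.458  0.068]
rack [0.702 0.317 0.05 ]
blue2 [ 0.358 -0.338  0.006]
faucet [0.736 0.089 0.654]
[ 154   81  179   68 6044] [0.663 0.008 0.33 ] [0.75  0.34  0.658]
[149 111  47  39 920] [0.663 0.301 0.326] [0.727 0.336 0.597]
[ 423  144  122   80 6512] [ 0.549 -0.6    0.012] [ 0.75  -0.307  0.169]
[ 96 149  18  11  83] [0.738 0.584 0.014] [0.75  0.6   0.117]
[ 168  151   74   50 2540] [0.617 0.216 0.039] [0.75  0.422 0.127]
[ 352  153   42   29 1026] [ 0.671 -0.218  0.012] [ 0.75  -0.101  0.046]
[  76  171   56   32 1225] [0.612 0.532 0.012] [0.687 0.6   0.247]
[ 291  183   68   82 1888] [ 0.439 -0.113  0.013] [0.661 0.078 0.139]
[ 230  197   50   37 1458] [0.524 0.11  0.013] [0.623 0.245 0.077]
[510 207  19  14 164] [ 0.556 -0.597  0.013] [ 0.593 -0.556  0.051]
[196 208  15  15 177] [0.556 0.306 0.012] [0.596 0.345 0.034]
[  99  212   51   47 1853] [0.457 0.474 0.012] [0.584 0.6   0.086]
[236 254  28  28 580] [0.389 0.156 0.015] [0.465 0.232 0.171]
[462 263  44  27 685] [ 0.363 -0.524  0.012] [ 0.435 -0.41   0.099]
[151 270  16  15 191] [0.382 0.431 0.014] [0.421 0.471 0.034]
[120 275  16  15 191] [0.369 0.516 0.012] [0.408 0.559 0.036]
[   6  333   98   56 3515] [0.25  0.472 0.233] [0.332 0.6   0.548]
```

View pics/topc.png

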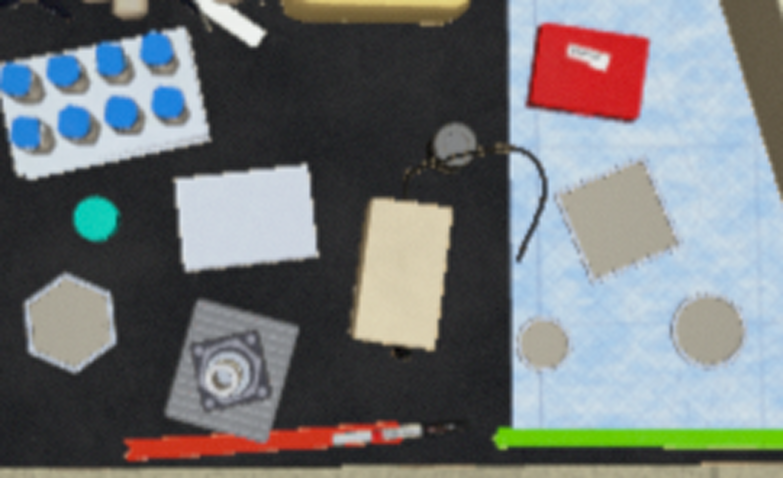

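```bash
python3 - <<'E'
from h import *
d=np.load("top0.npy",allow_pickle=True).item(); X=cloud(d); s=np.load("scene0.npy",allow_pickle=True).item(); Y=cloud(s)
a=cv2.resize(d["frame"][240:295,222:277],(560,560),interpolation=cv2.INTER_CUBIC)
b=cv2.resize(s["frame"][200:282,262:322],(410,560),interpolation=cv2.INTER_CUBIC)
save("stk.png",np.hstack([a[:, :380+0] if 0 else cv2.resize(a,(390,560)) if 0 else cv2.resize(a,(390,390)).repeat(1,0) if 0 else np.vstack([cv2.resize(a,(390,390)),np.zeros((170,390,3),np.uint8)]),b]))
# stack height bands (both clouds)
for nm,C in(("top",X),("scene",Y)):
    q=C.reshape(-1,3); q=q[(abs(q[:,0]-.425)<.07)&(abs(q[:,1]-.192)<.07)]
    for lo,hi in((.025,.038),(.053,.066),(.082,.094),(.16,.175)):
        p=q[(q[:,2]>lo)&(q[:,2]<hi)]; print(nm,lo,len(p),p.mean(0).round(4),p.min(0).round(3),p.max(0).round(3))
# trays: floor colour mask
hsv=cv2.cvtColor(d["frame"],cv2.COLOR_RGB2HSV)
for n,u,v in(("hex",194,251),("sr",357,258),("lr",413,253),("sq",383,215)):
    col=d["frame"][v-3:v+4,u-3:u+4].reshape(-1,3).mean(0)
    m=(np.abs(d["frame"].astype(float)-col).max(-1)<22).astype(np.uint8)
    w=np.zeros_like(m); w[v-30:v+31,u-30:u+31]=m[v-30:v+31,u-30:u+31]
    k,l=cv2.connectedComponents(w,connectivity=4); m=(l==l[v,u])
    vv,uu=np.nonzero(m); P=ray(d,uu,vv,0.003)
    c=P.mean(0); P2=((P[:,:2]-c[:2])*1000).astype(np.float32)
    r=cv2.minAreaRect(P2); t=np.degrees(np.arctan2(P2[:,1],P2[:,0])); R=np.hypot(*P2.T)
    # angle by moment of harmonic n at boundary
    k=6 if n=="hex" else 4; B=np.array([R[abs((t-a+180)%360-180)<4].max() for a in range(0,360,3)])
    z=(B*np.exp(-1j*k*np.radians(np.arange(0,360,3)))).sum(); # max = corner
    print(n,col.round(),len(P),c.round(4),"rect",np.round(r[1],1),round(r[2],1),"eqD",round(2*np.sqrt(len(P)*(ray(d,u+1.,v*1.,.003)[1]-ray(d,u*1.,v*1.,.003)[1])**2*1e6/np.pi),1),"corner ang",np.round(-np.degrees(np.angle(z))/k,1))
E
```

```text
top 0.025 223 [0.4259 0.1934 0.0313] [0.389 0.156 0.025] [0.465 0.232 0.037]
top 0.053 139 [0.4298 0.1909 0.06  ] [0.397 0.166 0.053] [0.457 0.221 0.066]
top 0.082 87 [0.4302 0.1911 0.0869] [0.407 0.174 0.082] [0.447 0.214 0.092]
top 0.16 67 [0.4264 0.1958 0.1662] [0.412 0.181 0.16 ] [0.44  0.209 0.171]
scene 0.025 215 [0.4107 0.2079 0.0313] [0.387 0.158 0.025] [0.453 0.236 0.038]
scene 0.053 141 [0.4158 0.2048 0.0593] [0.395 0.17  0.053] [0.454 0.228 0.066]
scene 0.082 84 [0.4184 0.2029 0.0875] [0.405 0.177 0.082] [0.446 0.218 0.094]
scene 0.16 67 [0.4243 0.1988 0.1647] [0.41  0.181 0.16 ] [0.44  0.212 0.169]
hex [170. 166. 152.] 624 [0.4736 0.3556 0.003 ] rect [86.6 76.5] 6.1 eqD 80.9 corner ang 6.1Traceback (most recent call last):
  File "<stdin>", line 22, in <module>
    return umr_maximum(a, axis, None, out, keepdims, initial, where)
ValueError: zero-size array to reduction operation maximum which has no identity
```

View pics/stk.png

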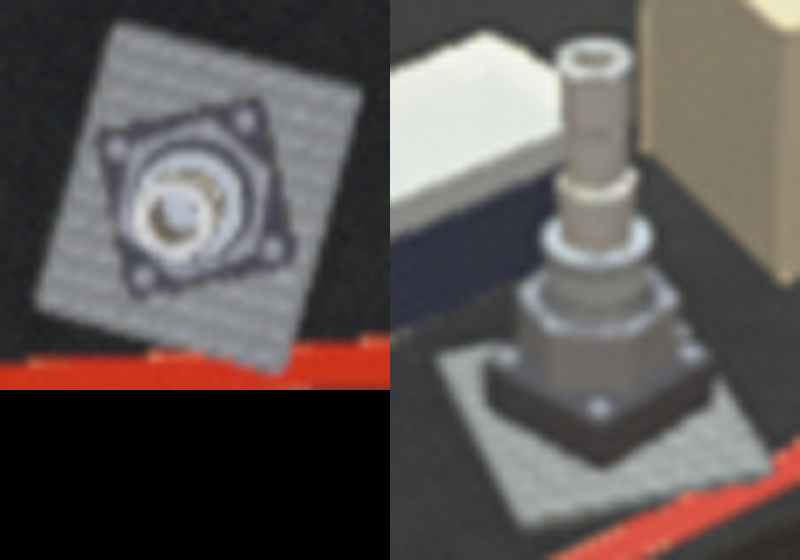

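```bash
python3 - <<'E'
from h import *
d=np.load("top0.npy",allow_pickle=True).item(); X=cloud(d)
def ana(n,m,h,k):
    vv,uu=np.nonzero(m)
    P=ray(d,uu,vv,h)[:,:2]*1000
    con=max(cv2.findContours(m.astype(np.uint8),0,1)[0],key=len)[:,0,:]
    C=(ray(d,con[:,0],con[:,1],h)[:,:2]*1000).astype(np.float32)
    (ex,ey),er=cv2.minEnclosingCircle(C); c=P.mean(0)
    Hl=cv2.convexHull(C)[:,0]
    a=np.arange(0,360/k,.5); w=[] # width over directions; min-sum of support => flats
    for t in a:
        th=np.radians(t+np.arange(k)*360/k); w.append((Hl@np.array([np.cos(th),np.sin(th)])).max(0))
    w=np.array(w); S=w.sum(1); i=S.argmin(); th=np.radians(a[i]+np.arange(k)*360/k)
    ctr=2/k*np.array([np.cos(th),np.sin(th)])@w[i]
    print(n,len(P),"centroid",c.round(1),"circ",round(ex,1),round(ey,1),round(er*2+2.9,1),"| flats ctr",ctr.round(1),"width",round(2*S[i]/k+2.9,1),"normal",a[i])
roi=(abs(X[...,0]-.427)<.06)&(abs(X[...,1]-.194)<.06); Z=X[...,2]
ana("foot",roi&(Z>.02),.032,4); ana("hex",roi&(Z>.047),.060,6); ana("spacer",roi&(Z>.076),.088,6); ana("die",roi&(Z>.13),.167,6)
for n,u,v,k in(("thex",194,251,6),("tsr",357,258,6),("tlr",413,253,6),("tsq",383,215,4)):
    col=d["frame"][v-3:v+4,u-3:u+4].reshape(-1,3).mean(0)
    m=(np.abs(d["frame"].astype(float)-col).max(-1)<22).astype(np.uint8)
    w=np.zeros_like(m); w[v-30:v+31,u-30:u+31]=m[v-30:v+31,u-30:u+31]
    l=cv2.connectedComponents(w,connectivity=4)[1]; ana(n,l==l[v,u],.003,k)
ana("block",(X[...,2]>.11)&(abs(X[...,0]-.52)<.09)&(abs(X[...,1]-.035)<.06),.129,4)
ana("jar",(X[...,2]>.06)&(abs(X[...,0]-.64)<.04)&(abs(X[...,1]+.022)<.04),.08,4)
E
```

```text
foot 579 centroid [426.2 194.3] circ 426.7 194.4 93.8 | flats ctr [426.3 194.3] width 70.9 normal 11.5
hex 345 centroid [427.4 193.9] circ 427.2 193.7 64.2 | flats ctr [427.5 193.9] width 57.7 normal 18.0
spacer 196 centroid [426.8 194.7] circ 426.6 194.8 45.9 | flats ctr [426.6 194.2] width 43.9 normal 30.0
die 81 centroid [426.9 195.1] circ 427.0 194.6 32.5 | flats ctr [426.6 194.9] width 31.1 normal 59.5
thex 624 centroid [473.6 355.6] circ 472.6 355.8 92.2 | flats ctr [473.1 356.2] width 81.2 normal 36.0
tsr 208 centroid [ 449.5 -116.6] circ 449.2 -116.7 50.4 | flats ctr [ 449.4 -116.5] width 48.0 normal 59.5
tlr 412 centroid [ 462.2 -282.2] circ 462.6 -282.2 69.7 | flats ctr [ 462.3 -281.9] width 67.7 normal 26.0
tsq 954 centroid [ 574. -193.] circ 573.3 -193.1 129.0 | flats ctr [ 573.8 -193.3] width 93.6 normal 22.0
block 1406 centroid [517.1  33.5] circ 515.1 32.7 153.2 | flats ctr [512.1  34.3] width 111.4 normal 82.0
jar 229 centroid [637.7 -20.5] circ 627.7 -22.1 89.3 | flats ctr [627.1 -23.2] width 65.3 normal 60.5
```

{"name": "send_rows", "arguments": {
  "rows": [
    [-0.03, -0.03, -0.02, 0, 0, 0.03],
    [-0.1, -0.1, -0.06, 0, 0, 0.1],
    [-0.18, -0.18, -0.12, 0, 0, 0.17],
    [-0.26, -0.26, -0.18, 0, 0, 0.24],
    [-0.34, -0.34, -0.25, 0, 0, 0.31],
    [-0.42, -0.42, -0.25, 0, 0, 0.38],
    [-0.5, -0.5, -0.25, 0, 0, 0.45],
    [-0.58, -0.58, -0.25, 0, 0, 0.52],
    [-0.66, -0.66, -0.25, 0, 0, 0.59],
    [-0.74, -0.74, -0.25, 0, 0, 0.66],
    [-0.78, -0.78, -0.25, 0, 0, 0.71],
    [-0.8, -0.8, -0.25, 0, 0, 0.734]
  ],
  "fingers": 0,
  "grip_force": 20
}}

```text
time_s: 1.1
tool_pos: [0.3123, 0.4667, 0.254]
eef_rot: [0.0, 0.708, 0.706, -0.0]
force: [0.3, -0.2, 0.2]
finger_gap: 0.094
grasp_force: 0.0
```

{"name": "send_rows", "arguments": {
  "rows": [
    [-0.05, 0.02, 0, 0, 0, 0],
    [-0.15, 0.05, 0, 0, 0, 0],
    [-0.3, 0.1, 0, 0, 0, 0],
    [-0.45, 0.15, 0, 0, 0, 0],
    [-0.6, 0.2, 0, 0, 0, 0],
    [-0.75, 0.25, 0, 0, 0, 0],
    [-0.9, 0.3, 0, 0, 0, 0]
  ]
}}

```text
time_s: 1.68
tool_pos: [0.3482, 0.3583, 0.2542]
eef_rot: [0.0, 0.706, 0.708, -0.0]
force: [-0.1, 0.2, 1.3]
finger_gap: 0.0941
grasp_force: 0.0
```

{"name": "send_rows", "arguments": {
  "rows": [
    [-0.15, 0.06, 0, 0, 0, 0],
    [-0.3, 0.12, 0, 0, 0, 0],
    [-0.45, 0.19, 0, 0, 0, 0],
    [-0.6, 0.26, 0, 0, 0, 0],
    [-0.75, 0.33, 0, 0, 0, 0],
    [-0.88, 0.4, 0, 0, 0, 0],
    [-0.96, 0.45, 0, 0, 0, 0],
    [-1, 0.48, 0, 0, 0, 0]
  ]
}}

```text
time_s: 2.35
tool_pos: [0.4063, 0.2385, 0.2544]
eef_rot: [0.0, 0.707, 0.707, -0.0]
force: [0.0, -1.3, 0.1]
finger_gap: 0.094
grasp_force: 0.0
```

{"name": "send_rows", "arguments": {
  "rows": [
    [-0.06, 0.03, 0, 0, 0, 0],
    [-0.15, 0.07, 0, 0, 0, 0],
    [-0.25, 0.12, 0, 0, 0, 0],
    [-0.32, 0.15, 0, 0, 0, 0],
    [-0.36, 0.17, 0, 0, 0, 0],
    [-0.36, 0.17, 0, 0, 0, 0]
  ]
}}

```text
time_s: 2.85
tool_pos: [0.4266, 0.1961, 0.2544]
eef_rot: [-0.0, 0.707, 0.707, -0.0]
force: [0.2, -0.1, 0.5]
finger_gap: 0.094
grasp_force: 0.0
```

{"name": "send_rows", "arguments": {
  "rows": [
    [-0.01, 0, 0.05, 0, 0, 0],
    [-0.01, 0, 0.15, 0, 0, 0],
    [-0.01, 0, 0.28, 0, 0, 0],
    [-0.01, 0, 0.42, 0, 0, 0],
    [-0.01, 0, 0.56, 0, 0, 0],
    [-0.01, 0, 0.7, 0, 0, 0],
    [-0.01, 0, 0.82, 0, 0, 0],
    [-0.01, 0, 0.9, 0, 0, 0],
    [-0.01, 0, 0.93, 0, 0, 0],
    [-0.01, 0, 0.93, 0, 0, 0]
  ]
}}

```text
time_s: 3.68
tool_pos: [0.4254, 0.1955, 0.1416]
eef_rot: [-0.001, 0.707, 0.708, -0.001]
force: [0.3, -0.1, -0.6]
finger_gap: 0.0939
grasp_force: 0.0
```

{"name": "send_rows", "arguments": {
  "rows": [
    [0, 0, 0, 0, 0, 0],
    [0, 0, 0, 0, 0, 0],
    [0, 0, 0, 0, 0, 0],
    [0, 0, 0, 0, 0, 0],
    [0, 0, 0, 0, 0, 0],
    [0, 0, 0, 0, 0, 0],
    [0, 0, 0, 0, 0, 0],
    [0, 0, 0, 0, 0, 0],
    [0, 0, 0, 0, 0, 0],
    [0, 0, 0, 0, 0, 0],
    [0, 0, 0, 0, 0, 0],
    [0, 0, 0, 0, 0, 0]
  ],
  "fingers": 1,
  "grip_force": 20
}}

```text
time_s: 4.68
tool_pos: [0.4264, 0.1954, 0.1429]
eef_rot: [0.0, 0.707, 0.707, 0.0]
force: [0.7, -1.0, 0.0]
finger_gap: 0.0293
grasp_force: 20.0
```

{"name": "send_rows", "arguments": {
  "rows": [
    [0, 0, -0.02, 0, 0, 0],
    [0, 0, -0.06, 0, 0, 0],
    [0, 0, -0.12, 0, 0, 0],
    [0, 0, -0.22, 0, 0, 0],
    [0, 0, -0.34, 0, 0, 0],
    [0, 0, -0.46, 0, 0, 0],
    [0, 0, -0.58, 0, 0, 0],
    [0, 0, -0.7, 0, 0, 0],
    [0, 0, -0.79, 0, 0, 0],
    [0, 0, -0.84, 0, 0, 0],
    [0, 0, -0.85, 0, 0, 0],
    [0, 0, -0.85, 0, 0, 0]
  ]
}}

```text
time_s: 5.68
tool_pos: [0.4263, 0.1954, 0.245]
eef_rot: [0.0, 0.707, 0.707, 0.0]
force: [-0.5, 0.5, -1.8]
finger_gap: 0.0293
grasp_force: 20.0
```

{"name": "send_rows", "arguments": {
  "rows": [
    [-0.03, 0, 0, 0, 0, 0],
    [-0.09, 0, 0, 0, 0, 0],
    [-0.18, 0, 0, 0, 0, 0],
    [-0.3, 0, 0, 0, 0, 0],
    [-0.43, 0.02, 0, 0, 0, 0],
    [-0.57, 0.04, 0, 0, 0, 0],
    [-0.71, 0.05, 0, 0, 0, 0],
    [-0.86, 0.06, 0, 0, 0, 0]
  ]
}}

```text
time_s: 6.35
tool_pos: [0.4333, 0.0907, 0.2444]
eef_rot: [-0.0, 0.707, 0.707, -0.0]
force: [-0.2, 0.3, -1.5]
finger_gap: 0.0294
grasp_force: 20.0
```

{"name": "send_rows", "arguments": {
  "rows": [
    [-0.15, 0.01, 0, 0, 0, 0],
    [-0.3, 0.02, 0, 0, 0, 0],
    [-0.45, 0.03, 0, 0, 0, 0],
    [-0.6, 0.04, 0, 0, 0, 0],
    [-0.75, 0.05, 0, 0, 0, 0],
    [-0.9, 0.06, 0, 0, 0, 0]
  ]
}}

```text
time_s: 6.85
tool_pos: [0.4404, -0.0174, 0.2444]
eef_rot: [-0.0, 0.707, 0.707, -0.0]
force: [0.1, -0.1, -0.9]
finger_gap: 0.0292
grasp_force: 20.0
```

{"name": "send_rows", "arguments": {
  "rows": [
    [-0.15, 0.01, 0, 0, 0, 0],
    [-0.3, 0.02, 0, 0, 0, 0],
    [-0.45, 0.03, 0, 0, 0, 0],
    [-0.58, 0.04, 0, 0, 0, 0],
    [-0.69, 0.05, 0, 0, 0, 0],
    [-0.77, 0.06, 0, 0, 0, 0],
    [-0.82, 0.06, 0, 0, 0, 0],
    [-0.84, 0.06, 0, 0, 0, 0],
    [-0.84, 0.06, 0, 0, 0, 0],
    [-0.84, 0.06, 0, 0, 0, 0]
  ]
}}

```text
time_s: 7.68
tool_pos: [0.4481, -0.1163, 0.2447]
eef_rot: [-0.0, 0.707, 0.708, 0.0]
force: [1.2, 0.5, -1.9]
finger_gap: 0.0295
grasp_force: 20.0
```

{"name": "send_rows", "arguments": {
  "rows": [
    [0, 0.01, 0.04, 0, 0, 0],
    [0, 0.01, 0.12, 0, 0, 0],
    [0, 0.01, 0.24, 0, 0, 0],
    [0, 0.01, 0.38, 0, 0, 0],
    [0, 0.01, 0.52, 0, 0, 0],
    [0, 0.01, 0.66, 0, 0, 0],
    [0, 0.01, 0.78, 0, 0, 0],
    [0, 0.01, 0.86, 0, 0, 0],
    [0, 0.01, 0.92, 0, 0, 0],
    [0, 0.01, 0.98, 0, 0, 0],
    [0, 0.01, 1, 0, 0, 0],
    [0, 0.01, 1, 0, 0, 0]
  ]
}}

```text
time_s: 8.68
tool_pos: [0.4493, -0.1164, 0.1245]
eef_rot: [-0.0, 0.707, 0.708, -0.0]
force: [-0.2, -0.5, -1.5]
finger_gap: 0.0294
grasp_force: 20.0
```

{"name": "send_rows", "arguments": {
  "rows": [
    [0, 0, 0.06, 0, 0, 0],
    [0, 0, 0.14, 0, 0, 0],
    [0, 0, 0.24, 0, 0, 0],
    [0, 0, 0.33, 0, 0, 0],
    [0, 0, 0.4, 0, 0, 0],
    [0, 0, 0.45, 0, 0, 0],
    [0, 0, 0.48, 0, 0, 0],
    [0, 0, 0.5, 0, 0, 0],
    [0, 0, 0.52, 0, 0, 0],
    [0, 0, 0.53, 0, 0, 0],
    [0, 0, 0.54, 0, 0, 0],
    [0, 0, 0.54, 0, 0, 0]
  ]
}}

```text
time_s: 9.68
tool_pos: [0.4496, -0.1166, 0.0601]
eef_rot: [0.0, 0.707, 0.707, 0.0]
force: [0.7, -0.5, -1.5]
finger_gap: 0.0295
grasp_force: 20.0
```

{"name": "send_rows", "arguments": {
  "rows": [
    [0, 0, 0.005, 0, 0, 0],
    [0, 0, 0.01, 0, 0, 0],
    [0, 0, 0.015, 0, 0, 0],
    [0, 0, 0.018, 0, 0, 0],
    [0, 0, 0.018, 0, 0, 0],
    [0, 0, 0.018, 0, 0, 0]
  ]
}}

```text
time_s: 10.18
tool_pos: [0.4495, -0.1166, 0.0581]
eef_rot: [0.0, 0.707, 0.707, -0.0]
force: [-0.7, 0.5, 1.7]
finger_gap: 0.0293
grasp_force: 20.0
```

{"name": "send_rows", "arguments": {
  "rows": [
    [0, 0, 0, 0, 0, 0],
    [0, 0, 0, 0, 0, 0],
    [0, 0, 0, 0, 0, 0],
    [0, 0, 0, 0, 0, 0],
    [0, 0, 0, 0, 0, 0],
    [0, 0, 0, 0, 0, 0],
    [0, 0, 0, 0, 0, 0],
    [0, 0, 0, 0, 0, 0]
  ],
  "fingers": 0
}}

```text
time_s: 10.85
tool_pos: [0.4495, -0.1165, 0.0579]
eef_rot: [0.0, 0.707, 0.707, -0.0]
force: [0.3, -0.6, 0.1]
finger_gap: 0.0791
grasp_force: 0.0
```

{"name": "send_rows", "arguments": {
  "rows": [
    [0, 0, -0.03, 0, 0, 0],
    [0, 0, -0.09, 0, 0, 0],
    [0, 0, -0.19, 0, 0, 0],
    [0, 0, -0.33, 0, 0, 0],
    [0, 0, -0.48, 0, 0, 0],
    [0, 0, -0.63, 0, 0, 0],
    [0, 0, -0.78, 0, 0, 0],
    [0, 0, -0.9, 0, 0, 0],
    [0, 0, -0.98, 0, 0, 0],
    [0, 0, -1, 0, 0, 0]
  ]
}}

```text
time_s: 11.68
tool_pos: [0.4505, -0.1171, 0.1803]
eef_rot: [0.002, 0.707, 0.708, 0.001]
force: [0.5, 0.7, 0.3]
finger_gap: 0.094
grasp_force: 0.0
```

```bash
python3 - <<'E'
from h import *
d=cams.get_image("top"); X=cloud(d); s=cams.get_image("scene"); Y=cloud(s)
a=cv2.resize(d["frame"][225:300,222:442],None,fx=3.4,fy=3.4); b=cv2.resize(s["frame"][190:290,255:415],None,fx=3,fy=3)
im=np.zeros((a.shape[0]+b.shape[0],a.shape[1],3),np.uint8); im[:a.shape[0]]=a; im[a.shape[0]:,:b.shape[1]]=b; save("a1.png",im)
for C in(X,Y):
  q=C.reshape(-1,3)
  for n,c,lo,hi in(("die",(.4495,-.1166),.07,.09),("spacer",(.4268,.1944),.08,.1)):
    p=q[(abs(q[:,0]-c[0])<.03)&(abs(q[:,1]-c[1])<.03)&(q[:,2]>lo)&(q[:,2]<hi)]
    if len(p): print(n,len(p),p.mean(0).round(4),((p.min(0)+p.max(0))/2).round(4))
E
```

```text
die 40 [ 0.4485 -0.1094  0.0803] [ 0.4478 -0.1116  0.0792]
spacer 191 [0.4268 0.1945 0.0875] [0.4272 0.1938 0.0873]
spacer 138 [0.4239 0.1994 0.0866] [0.427  0.1964 0.0855]
```

View pics/a1.png

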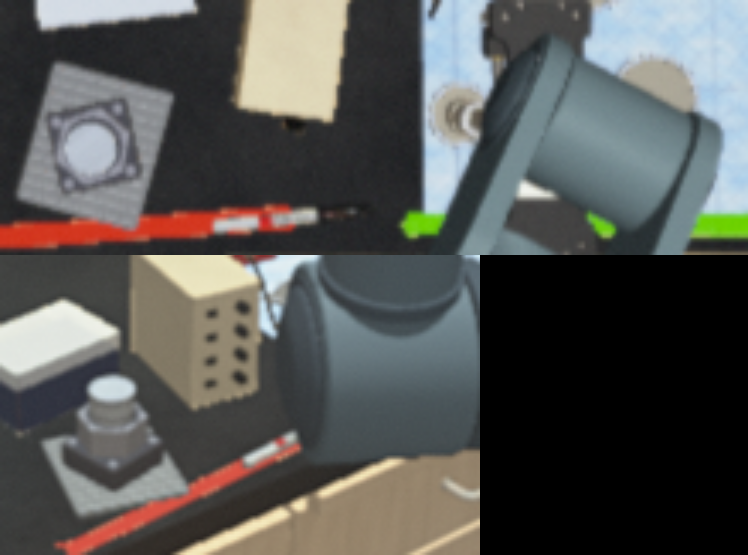

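The spacer stays on the stack at about (90,145) in the upper crop, and the die stands in its tray at about (455,115). Next, the spacer.

{"name": "send_rows", "arguments": {
  "rows": [
    [0.05, 0, -0.05, 0, 0, 0],
    [0.15, 0, -0.1, 0, 0, 0],
    [0.3, -0.02, -0.1, 0, 0, 0],
    [0.5, -0.04, -0.1, 0, 0, 0],
    [0.7, -0.05, -0.1, 0, 0, 0],
    [0.9, -0.06, -0.1, 0, 0, 0]
  ]
}}

```text
time_s: 12.28
tool_pos: [0.4415, -0.0067, 0.1897]
eef_rot: [-0.0, 0.707, 0.707, -0.0]
force: [-0.3, -0.5, -0.3]
finger_gap: 0.0938
grasp_force: 0.0
```

{"name": "send_rows", "arguments": {
  "rows": [
    [0.2, -0.02, 0, 0, 0, 0],
    [0.4, -0.03, 0, 0, 0, 0],
    [0.6, -0.04, 0, 0, 0, 0],
    [0.8, -0.05, 0, 0, 0, 0],
    [0.95, -0.06, 0, 0, 0, 0]
  ]
}}

```text
time_s: 12.7
tool_pos: [0.4338, 0.1079, 0.1897]
eef_rot: [-0.001, 0.706, 0.708, -0.0]
force: [-0.2, -0.9, 0.5]
finger_gap: 0.0941
grasp_force: 0.0
```

{"name": "send_rows", "arguments": {
  "rows": [
    [0.18, -0.01, 0, 0, 0, 0],
    [0.35, -0.03, 0, 0, 0, 0],
    [0.5, -0.05, 0, 0, 0, 0],
    [0.62, -0.06, 0, 0, 0, 0],
    [0.7, -0.07, 0, 0, 0, 0],
    [0.74, -0.07, 0, 0, 0, 0],
    [0.74, -0.07, 0, 0, 0, 0],
    [0.74, -0.07, 0, 0, 0, 0]
  ]
}}

```text
time_s: 13.37
tool_pos: [0.4262, 0.1942, 0.1898]
eef_rot: [-0.0, 0.707, 0.708, -0.0]
force: [1.1, -0.0, -0.5]
finger_gap: 0.0941
grasp_force: 0.0
```

{"name": "send_rows", "arguments": {
  "rows": [
    [0, 0.005, 0.05, 0, 0, 0],
    [0, 0.005, 0.15, 0, 0, 0],
    [0, 0.005, 0.28, 0, 0, 0],
    [0, 0.005, 0.42, 0, 0, 0],
    [0, 0.005, 0.56, 0, 0, 0],
    [0, 0.005, 0.68, 0, 0, 0],
    [0, 0.005, 0.78, 0, 0, 0],
    [0, 0.005, 0.85, 0, 0, 0],
    [0, 0.005, 0.88, 0, 0, 0],
    [0, 0.005, 0.88, 0, 0, 0]
  ]
}}

```text
time_s: 14.2
tool_pos: [0.4265, 0.1938, 0.0835]
eef_rot: [-0.0, 0.707, 0.707, -0.001]
force: [-0.3, 0.4, -0.6]
finger_gap: 0.094
grasp_force: 0.0
```

{"name": "send_rows", "arguments": {
  "rows": [
    [0, 0, 0, 0, 0, 0],
    [0, 0, 0, 0, 0, 0],
    [0, 0, 0, 0, 0, 0],
    [0, 0, 0, 0, 0, 0],
    [0, 0, 0, 0, 0, 0],
    [0, 0, 0, 0, 0, 0],
    [0, 0, 0, 0, 0, 0],
    [0, 0, 0, 0, 0, 0],
    [0, 0, 0, 0, 0, 0],
    [0, 0, 0, 0, 0, 0],
    [0, 0, 0, 0, 0, 0]
  ],
  "fingers": 1,
  "grip_force": 20
}}

```text
time_s: 15.12
tool_pos: [0.427, 0.1943, 0.0843]
eef_rot: [0.0, 0.707, 0.707, 0.0]
force: [0.6, 0.6, 0.8]
finger_gap: 0.0413
grasp_force: 20.0
```

{"name": "send_rows", "arguments": {
  "rows": [
    [0, 0, -0.02, 0, 0, 0],
    [0, 0, -0.06, 0, 0, 0],
    [0, 0, -0.13, 0, 0, 0],
    [0, 0, -0.24, 0, 0, 0],
    [0, 0, -0.37, 0, 0, 0],
    [0, 0, -0.5, 0, 0, 0],
    [0, 0, -0.63, 0, 0, 0],
    [0, 0, -0.75, 0, 0, 0],
    [0, 0, -0.85, 0, 0, 0],
    [0, 0, -0.9, 0, 0, 0],
    [0, 0, -0.92, 0, 0, 0],
    [0, 0, -0.92, 0, 0, 0]
  ]
}}

```text
time_s: 16.12
tool_pos: [0.4271, 0.1943, 0.1951]
eef_rot: [0.0, 0.707, 0.707, 0.0]
force: [-0.1, -0.7, -1.6]
finger_gap: 0.0417
grasp_force: 20.0
```

{"name": "send_rows", "arguments": {
  "rows": [
    [-0.03, 0, 0, 0, 0, 0],
    [-0.09, 0, 0, 0, 0, 0],
    [-0.18, 0, 0, 0, 0, 0],
    [-0.3, 0.01, 0, 0, 0, 0],
    [-0.45, 0.03, 0, 0, 0, 0],
    [-0.62, 0.05, 0, 0, 0, 0],
    [-0.8, 0.06, 0, 0, 0, 0],
    [-0.97, 0.07, 0, 0, 0, 0]
  ]
}}

```text
time_s: 16.78
tool_pos: [0.435, 0.076, 0.1941]
eef_rot: [-0.0, 0.707, 0.707, -0.0]
force: [0.3, -0.8, -1.2]
finger_gap: 0.0416
grasp_force: 20.0
```

{"name": "send_rows", "arguments": {
  "rows": [
    [-0.17, 0.01, 0, 0, 0, 0],
    [-0.34, 0.02, 0, 0, 0, 0],
    [-0.51, 0.04, 0, 0, 0, 0],
    [-0.68, 0.05, 0, 0, 0, 0],
    [-0.84, 0.06, 0, 0, 0, 0],
    [-1, 0.08, 0, 0, 0, 0]
  ]
}}

```text
time_s: 17.28
tool_pos: [0.4444, -0.0439, 0.1941]
eef_rot: [-0.0, 0.707, 0.707, -0.0]
force: [-1.6, 0.1, -1.3]
finger_gap: 0.0416
grasp_force: 20.0
```

{"name": "send_rows", "arguments": {
  "rows": [
    [-0.17, 0.01, 0, 0, 0, 0],
    [-0.34, 0.02, 0, 0, 0, 0],
    [-0.51, 0.04, 0, 0, 0, 0],
    [-0.68, 0.05, 0, 0, 0, 0],
    [-0.84, 0.06, 0, 0, 0, 0],
    [-1, 0.07, 0, 0, 0, 0]
  ]
}}

```text
time_s: 17.78
tool_pos: [0.4528, -0.1638, 0.1941]
eef_rot: [-0.001, 0.707, 0.707, -0.0]
force: [0.5, 0.5, -1.6]
finger_gap: 0.0413
grasp_force: 20.0
```

{"name": "send_rows", "arguments": {
  "rows": [
    [-0.17, 0.01, 0, 0, 0, 0],
    [-0.34, 0.02, 0, 0, 0, 0],
    [-0.5, 0.04, 0, 0, 0, 0],
    [-0.64, 0.05, 0, 0, 0, 0],
    [-0.76, 0.06, 0, 0, 0, 0],
    [-0.86, 0.07, 0, 0, 0, 0],
    [-0.94, 0.07, 0, 0, 0, 0],
    [-0.98, 0.07, 0, 0, 0, 0],
    [-1, 0.07, 0, 0, 0, 0],
    [-1, 0.07, 0, 0, 0, 0]
  ]
}}

```text
time_s: 18.62
tool_pos: [0.4622, -0.2821, 0.1946]
eef_rot: [-0.0, 0.707, 0.707, 0.0]
force: [-0.7, -0.2, -1.7]
finger_gap: 0.0417
grasp_force: 20.0
```

{"name": "send_rows", "arguments": {
  "rows": [
    [0, 0, 0.04, 0, 0, 0],
    [0, 0, 0.12, 0, 0, 0],
    [0, 0, 0.24, 0, 0, 0],
    [0, 0, 0.38, 0, 0, 0],
    [0, 0, 0.52, 0, 0, 0],
    [0, 0, 0.66, 0, 0, 0],
    [0, 0, 0.78, 0, 0, 0],
    [0, 0, 0.88, 0, 0, 0],
    [0, 0, 0.96, 0, 0, 0],
    [0, 0, 1, 0, 0, 0],
    [0, 0, 1, 0, 0, 0]
  ]
}}

```text
time_s: 19.53
tool_pos: [0.4617, -0.2814, 0.0734]
eef_rot: [-0.001, 0.707, 0.708, -0.0]
force: [0.2, -0.1, -1.5]
finger_gap: 0.0414
grasp_force: 20.0
```

{"name": "send_rows", "arguments": {
  "rows": [
    [0, 0, 0.06, 0, 0, 0],
    [0, 0, 0.14, 0, 0, 0],
    [0, 0, 0.22, 0, 0, 0],
    [0, 0, 0.28, 0, 0, 0],
    [0, 0, 0.33, 0, 0, 0],
    [0, 0, 0.355, 0, 0, 0],
    [0, 0, 0.37, 0, 0, 0],
    [0, 0, 0.378, 0, 0, 0],
    [0, 0, 0.385, 0, 0, 0],
    [0, 0, 0.39, 0, 0, 0],
    [0, 0, 0.394, 0, 0, 0],
    [0, 0, 0.394, 0, 0, 0]
  ]
}}

```text
time_s: 20.53
tool_pos: [0.4624, -0.2822, 0.0276]
eef_rot: [0.0, 0.707, 0.707, -0.0]
force: [-0.5, 1.0, -0.8]
finger_gap: 0.0417
grasp_force: 20.0
```

{"name": "send_rows", "arguments": {
  "rows": [
    [0, 0, 0.003, 0, 0, 0],
    [0, 0, 0.006, 0, 0, 0],
    [0, 0, 0.006, 0, 0, 0],
    [0, 0, 0.006, 0, 0, 0]
  ]
}}

```text
time_s: 20.87
tool_pos: [0.4624, -0.2822, 0.0275]
eef_rot: [-0.0, 0.707, 0.708, -0.0]
force: [-3.3, 1.8, 6.0]
finger_gap: 0.0414
grasp_force: 20.0
```

{"name": "send_rows", "arguments": {
  "rows": [
    [0, 0, 0, 0, 0, 0],
    [0, 0, 0, 0, 0, 0],
    [0, 0, 0, 0, 0, 0],
    [0, 0, 0, 0, 0, 0],
    [0, 0, 0, 0, 0, 0],
    [0, 0, 0, 0, 0, 0],
    [0, 0, 0, 0, 0, 0],
    [0, 0, 0, 0, 0, 0]
  ],
  "fingers": 0
}}

```text
time_s: 21.53
tool_pos: [0.4622, -0.2821, 0.0267]
eef_rot: [-0.0, 0.707, 0.707, -0.0]
force: [0.5, -0.7, 0.5]
finger_gap: 0.0915
grasp_force: 0.0
```

{"name": "send_rows", "arguments": {
  "rows": [
    [0, 0, -0.03, 0, 0, 0],
    [0, 0, -0.09, 0, 0, 0],
    [0, 0, -0.19, 0, 0, 0],
    [0, 0, -0.33, 0, 0, 0],
    [0, 0, -0.48, 0, 0, 0],
    [0, 0, -0.63, 0, 0, 0],
    [0, 0, -0.78, 0, 0, 0],
    [0, 0, -0.9, 0, 0, 0],
    [0, 0, -0.98, 0, 0, 0],
    [0, 0, -1, 0, 0, 0]
  ]
}}

```text
time_s: 22.37
tool_pos: [0.4633, -0.2831, 0.1497]
eef_rot: [0.002, 0.707, 0.708, 0.0]
force: [-0.0, -0.1, -0.7]
finger_gap: 0.0944
grasp_force: 0.0
```

```bash
cat >> h.py <<'E'
def ana(d,n,m,h,k):
    vv,uu=np.nonzero(m); P=ray(d,uu,vv,h)[:,:2]*1000
    con=max(cv2.findContours(m.astype(np.uint8),0,1)[0],key=len)[:,0,:]
    Hl=cv2.convexHull((ray(d,con[:,0],con[:,1],h)[:,:2]*1000).astype(np.float32))[:,0]
    a=np.arange(0,360/k,.5); w=[]
    for t in a:
        th=np.radians(t+np.arange(k)*360/k); w.append((Hl@np.array([np.cos(th),np.sin(th)])).max(0))
    w=np.array(w); S=w.sum(1); i=S.argmin(); th=np.radians(a[i]+np.arange(k)*360/k)
    print(n,len(P),"centroid",P.mean(0).round(1),"flats ctr",(2/k*np.array([np.cos(th),np.sin(th)])@w[i]).round(1),"width",round(2*S[i]/k+2.9,1),"normal",a[i])
E
python3 - <<'E'
from h import *
d=cams.get_image("top"); X=cloud(d); Z=X[...,2]; save("t2.png",d["frame"])
roi=(abs(X[...,0]-.427)<.06)&(abs(X[...,1]-.194)<.06)
ana(d,"foot",roi&(Z>.02),.032,4); ana(d,"hex",roi&(Z>.047),.060,6)
print(np.nanmedian(Z[roi&(Z>.047)]),np.nanmax(Z[roi]))
g=cv2.cvtColor(d["frame"],cv2.COLOR_RGB2GRAY)
q=(X[...,2]>.06)&(X[...,2]<.09)&(abs(X[...,0]-.45)<.04)&(abs(X[...,1]+.117)<.04)
print("die",q.sum(),X[q].mean(0).round(4))
E
```

```text
foot 583 centroid [426.3 194.5] flats ctr [426.3 194.5] width 70.8 normal 12.0
hex 349 centroid [427.6 193.9] flats ctr [427.6 193.8] width 57.8 normal 18.0
0.05975413939512615 0.06713328698232765
die 81 [ 0.4483 -0.1151  0.079 ]
```

{"name": "send_rows", "arguments": {
  "rows": [
    [0.05, 0, -0.05, 0, 0, 0],
    [0.15, 0, -0.12, 0, 0, 0],
    [0.3, -0.02, -0.22, 0, 0, 0],
    [0.45, -0.04, -0.32, 0, 0, 0],
    [0.6, -0.05, -0.38, 0, 0, 0],
    [0.8, -0.06, -0.4, 0, 0, 0],
    [1, -0.07, -0.4, 0, 0, 0]
  ]
}}

```text
time_s: 23.0
tool_pos: [0.4534, -0.161, 0.1948]
eef_rot: [-0.0, 0.707, 0.707, 0.0]
force: [0.0, 1.0, -0.0]
finger_gap: 0.0941
grasp_force: 0.0
```

{"name": "send_rows", "arguments": {
  "rows": [
    [0.2, -0.01, 0, 0, 0, 0],
    [0.4, -0.02, 0, 0, 0, 0],
    [0.6, -0.04, 0, 0, 0, 0],
    [0.8, -0.06, 0, 0, 0, 0],
    [1, -0.07, 0, 0, 0, 0]
  ]
}}

```text
time_s: 23.42
tool_pos: [0.444, -0.0405, 0.1938]
eef_rot: [-0.001, 0.707, 0.707, -0.0]
force: [0.1, 0.1, -0.5]
finger_gap: 0.0939
grasp_force: 0.0
```

{"name": "send_rows", "arguments": {
  "rows": [
    [0.2, -0.01, 0, 0, 0, 0],
    [0.4, -0.02, 0, 0, 0, 0],
    [0.6, -0.04, 0, 0, 0, 0],
    [0.8, -0.06, 0, 0, 0, 0],
    [1, -0.07, 0, 0, 0, 0]
  ]
}}

```text
time_s: 23.83
tool_pos: [0.4354, 0.0793, 0.1938]
eef_rot: [-0.001, 0.707, 0.707, -0.001]
force: [0.3, -0.4, -0.2]
finger_gap: 0.0938
grasp_force: 0.0
```

{"name": "send_rows", "arguments": {
  "rows": [
    [0.2, -0.01, 0, 0, 0, -0.02],
    [0.38, -0.02, 0, 0, 0, -0.06],
    [0.55, -0.04, 0, 0, 0, -0.1],
    [0.7, -0.06, 0, 0, 0, -0.14],
    [0.82, -0.07, 0, 0, 0, -0.17],
    [0.91, -0.08, 0, 0, 0, -0.19],
    [0.96, -0.08, 0, 0, 0, -0.2],
    [0.967, -0.08, 0, 0, 0, -0.2],
    [0.967, -0.08, 0, 0, 0, -0.2]
  ]
}}

```text
time_s: 24.58
tool_pos: [0.4268, 0.1938, 0.1944]
eef_rot: [-0.0, 0.588, 0.809, -0.0]
force: [0.2, -0.3, -0.2]
finger_gap: 0.0939
grasp_force: 0.0
```

{"name": "send_rows", "arguments": {
  "rows": [
    [0, 0.005, 0.05, 0, 0, 0],
    [0, 0.005, 0.15, 0, 0, 0],
    [0, 0.005, 0.28, 0, 0, 0],
    [0, 0.005, 0.42, 0, 0, 0],
    [0, 0.005, 0.56, 0, 0, 0],
    [0, 0.005, 0.68, 0, 0, 0],
    [0, 0.005, 0.76, 0, 0, 0],
    [0, 0.005, 0.8, 0, 0, 0],
    [0, 0.005, 0.8, 0, 0, 0]
  ]
}}

```text
time_s: 25.33
tool_pos: [0.4266, 0.1936, 0.0972]
eef_rot: [-0.001, 0.588, 0.809, -0.001]
force: [-0.3, -0.9, 0.3]
finger_gap: 0.0942
grasp_force: 0.0
```

{"name": "send_rows", "arguments": {
  "rows": [
    [0, 0, 0.06, 0, 0, 0],
    [0, 0, 0.13, 0, 0, 0],
    [0, 0, 0.2, 0, 0, 0],
    [0, 0, 0.27, 0, 0, 0],
    [0, 0, 0.32, 0, 0, 0],
    [0, 0, 0.345, 0, 0, 0],
    [0, 0, 0.345, 0, 0, 0]
  ]
}}

```text
time_s: 25.92
tool_pos: [0.4269, 0.1939, 0.0563]
eef_rot: [-0.001, 0.587, 0.809, -0.001]
force: [-0.5, 0.6, -0.1]
finger_gap: 0.094
grasp_force: 0.0
```

{"name": "send_rows", "arguments": {
  "rows": [
    [0, 0, 0, 0, 0, 0],
    [0, 0, 0, 0, 0, 0],
    [0, 0, 0, 0, 0, 0],
    [0, 0, 0, 0, 0, 0],
    [0, 0, 0, 0, 0, 0],
    [0, 0, 0, 0, 0, 0],
    [0, 0, 0, 0, 0, 0],
    [0, 0, 0, 0, 0, 0],
    [0, 0, 0, 0, 0, 0],
    [0, 0, 0, 0, 0, 0]
  ],
  "fingers": 1,
  "grip_force": 28
}}

```text
time_s: 26.75
tool_pos: [0.4279, 0.1941, 0.0575]
eef_rot: [0.0, 0.587, 0.809, 0.0]
force: [2.4, 0.3, -0.0]
finger_gap: 0.0549
grasp_force: 28.0
```

{"name": "send_rows", "arguments": {
  "rows": [
    [0, 0, -0.015, 0, 0, 0],
    [0, 0, -0.04, 0, 0, 0],
    [0, 0, -0.08, 0, 0, 0],
    [0, 0, -0.15, 0, 0, 0],
    [0, 0, -0.25, 0, 0, 0],
    [0, 0, -0.36, 0, 0, 0],
    [0, 0, -0.46, 0, 0, 0],
    [0, 0, -0.54, 0, 0, 0],
    [0, 0, -0.59, 0, 0, 0],
    [0, 0, -0.6, 0, 0, 0],
    [0, 0, -0.6, 0, 0, 0]
  ]
}}

```text
time_s: 27.67
tool_pos: [0.4276, 0.1941, 0.1296]
eef_rot: [0.0, 0.587, 0.809, 0.0]
force: [0.0, 0.9, -4.1]
finger_gap: 0.0553
grasp_force: 28.0
```

{"name": "send_rows", "arguments": {
  "rows": [
    [0.02, 0.013, 0, 0, 0, 0],
    [0.06, 0.04, 0, 0, 0, 0],
    [0.12, 0.08, 0, 0, 0, 0],
    [0.2, 0.133, 0, 0, 0, 0],
    [0.3, 0.2, 0, 0, 0, 0],
    [0.4, 0.267, 0, 0, 0, 0],
    [0.5, 0.333, 0, 0, 0, 0],
    [0.6, 0.4, 0, 0, 0, 0]
  ]
}}

```text
time_s: 28.33
tool_pos: [0.4509, 0.2791, 0.1289]
eef_rot: [-0.0, 0.587, 0.809, -0.0]
force: [0.6, -0.7, -2.9]
finger_gap: 0.0547
grasp_force: 28.0
```

{"name": "send_rows", "arguments": {
  "rows": [
    [0.1, 0.066, 0, 0, 0, -0.02],
    [0.2, 0.133, 0, 0, 0, -0.05],
    [0.3, 0.2, 0, 0, 0, -0.09],
    [0.39, 0.26, 0, 0, 0, -0.13],
    [0.46, 0.306, 0, 0, 0, -0.16],
    [0.51, 0.34, 0, 0, 0, -0.18],
    [0.545, 0.363, 0, 0, 0, -0.195],
    [0.56, 0.373, 0, 0, 0, -0.2],
    [0.567, 0.377, 0, 0, 0, -0.2],
    [0.567, 0.377, 0, 0, 0, -0.2],
    [0.567, 0.377, 0, 0, 0, -0.2]
  ]
}}

```text
time_s: 29.25
tool_pos: [0.4727, 0.3558, 0.1292]
eef_rot: [-0.0, 0.454, 0.891, -0.0]
force: [-0.6, -0.2, -3.0]
finger_gap: 0.0544
grasp_force: 28.0
```

{"name": "send_rows", "arguments": {
  "rows": [
    [0, 0, 0.05, 0, 0, 0],
    [0, 0, 0.14, 0, 0, 0],
    [0, 0, 0.26, 0, 0, 0],
    [0, 0, 0.39, 0, 0, 0],
    [0, 0, 0.51, 0, 0, 0],
    [0, 0, 0.62, 0, 0, 0],
    [0, 0, 0.7, 0, 0, 0],
    [0, 0, 0.76, 0, 0, 0],
    [0, 0, 0.79, 0, 0, 0],
    [0, 0, 0.81, 0, 0, 0],
    [0, 0, 0.815, 0, 0, 0]
  ]
}}

```text
time_s: 30.17
tool_pos: [0.4729, 0.3562, 0.0315]
eef_rot: [0.0, 0.454, 0.891, 0.0]
force: [-0.4, -0.3, -3.4]
finger_gap: 0.0545
grasp_force: 28.0
```

{"name": "send_rows", "arguments": {
  "rows": [
    [0, 0, 0.005, 0, 0, 0],
    [0, 0, 0.01, 0, 0, 0],
    [0, 0, 0.015, 0, 0, 0],
    [0, 0, 0.02, 0, 0, 0],
    [0, 0, 0.024, 0, 0, 0],
    [0, 0, 0.024, 0, 0, 0],
    [0, 0, 0.024, 0, 0, 0]
  ]
}}

```text
time_s: 30.75
tool_pos: [0.4729, 0.3562, 0.0288]
eef_rot: [0.0, 0.454, 0.891, 0.0]
force: [0.1, 0.4, -2.8]
finger_gap: 0.0548
grasp_force: 28.0
```

{"name": "send_rows", "arguments": {
  "rows": [
    [0, 0, 0.003, 0, 0, 0],
    [0, 0, 0.006, 0, 0, 0],
    [0, 0, 0.009, 0, 0, 0],
    [0, 0, 0.009, 0, 0, 0],
    [0, 0, 0.009, 0, 0, 0]
  ]
}}

```text
time_s: 31.17
tool_pos: [0.4729, 0.3562, 0.0288]
eef_rot: [-0.0, 0.453, 0.891, -0.0]
force: [-4.6, -3.1, 6.7]
finger_gap: 0.0545
grasp_force: 28.0
```

{"name": "send_rows", "arguments": {
  "rows": [
    [0, 0, 0, 0, 0, 0],
    [0, 0, 0, 0, 0, 0],
    [0, 0, 0, 0, 0, 0],
    [0, 0, 0, 0, 0, 0],
    [0, 0, 0, 0, 0, 0],
    [0, 0, 0, 0, 0, 0],
    [0, 0, 0, 0, 0, 0],
    [0, 0, 0, 0, 0, 0]
  ],
  "fingers": 0
}}

```text
time_s: 31.83
tool_pos: [0.4727, 0.3561, 0.0275]
eef_rot: [-0.0, 0.454, 0.891, -0.0]
force: [-0.5, -0.9, 0.5]
finger_gap: 0.0939
grasp_force: 0.0
```

{"name": "send_rows", "arguments": {
  "rows": [
    [0, 0, -0.03, 0, 0, 0],
    [0, 0, -0.09, 0, 0, 0],
    [0, 0, -0.19, 0, 0, 0],
    [0, 0, -0.33, 0, 0, 0],
    [0, 0, -0.48, 0, 0, 0],
    [0, 0, -0.63, 0, 0, 0],
    [0, 0, -0.78, 0, 0, 0],
    [0, 0, -0.88, 0, 0, 0],
    [0, 0, -0.92, 0, 0, 0],
    [0, 0, -0.92, 0, 0, 0]
  ]
}}

```text
time_s: 32.67
tool_pos: [0.4736, 0.3566, 0.1399]
eef_rot: [0.001, 0.454, 0.891, 0.001]
force: [0.1, -0.2, -0.5]
finger_gap: 0.094
grasp_force: 0.0
```

```bash
python3 - <<'E'
from h import *
d=cams.get_image("top"); X=cloud(d); Z=X[...,2]; save("t3.png",cv2.resize(d["frame"][170:305,160:440],None,fx=2.8,fy=2.8))
roi=(abs(X[...,0]-.427)<.06)&(abs(X[...,1]-.194)<.06)&(Z<.1)
ana(d,"foot",roi&(Z>.02),.032,4)
print(readout.state()["tool_pos"])
E
```

```text
foot 582 centroid [426.3 194.4] flats ctr [426.3 194.5] width 70.8 normal 12.0
[0.47290477 0.35617679 0.13841744]
```

View pics/t3.png

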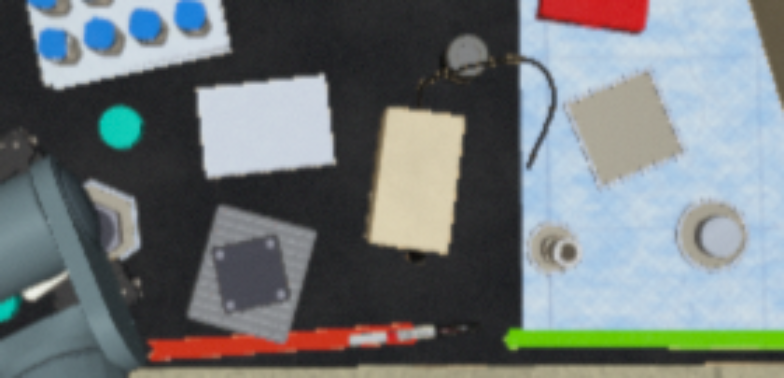

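Die at (555,250) and spacer at (715,238) stand in their trays (offset is parallax), the foot sits alone on its plate at (250,273), and the hex collar is in its tray, partly hidden by the arm.

{"name": "send_rows", "arguments": {
  "rows": [
    [-0.03, -0.038, 0, 0, 0, 0],
    [-0.1, -0.128, 0, 0, 0, 0],
    [-0.2, -0.256, 0, 0, 0, 0],
    [-0.32, -0.409, 0, 0, 0, 0],
    [-0.43, -0.55, 0, 0, 0, 0]
  ]
}}

```text
time_s: 33.13
tool_pos: [0.4483, 0.2741, 0.1363]
eef_rot: [-0.001, 0.453, 0.891, -0.001]
force: [-0.5, -0.8, 0.7]
finger_gap: 0.0939
grasp_force: 0.0
```

{"name": "send_rows", "arguments": {
  "rows": [
    [-0.1, -0.13, 0, 0, 0, 0.04],
    [-0.2, -0.26, 0, 0, 0, 0.1],
    [-0.29, -0.374, 0, 0, 0, 0.16],
    [-0.36, -0.464, 0, 0, 0, 0.21],
    [-0.41, -0.529, 0, 0, 0, 0.25],
    [-0.43, -0.554, 0, 0, 0, 0.267],
    [-0.432, -0.557, 0, 0, 0, 0.267],
    [-0.432, -0.557, 0, 0, 0, 0.267],
    [-0.432, -0.557, 0, 0, 0, 0.267]
  ]
}}

```text
time_s: 33.88
tool_pos: [0.4262, 0.1946, 0.1376]
eef_rot: [-0.0, 0.629, 0.778, -0.0]
force: [-0.6, -0.0, -0.6]
finger_gap: 0.0941
grasp_force: 0.0
```

{"name": "send_rows", "arguments": {
  "rows": [
    [0, 0, 0.05, 0, 0, 0],
    [0, 0, 0.14, 0, 0, 0],
    [0, 0, 0.26, 0, 0, 0],
    [0, 0, 0.39, 0, 0, 0],
    [0, 0, 0.52, 0, 0, 0],
    [0, 0, 0.64, 0, 0, 0],
    [0, 0, 0.74, 0, 0, 0],
    [0, 0, 0.82, 0, 0, 0],
    [0, 0, 0.87, 0, 0, 0],
    [0, 0, 0.89, 0, 0, 0],
    [0, 0, 0.89, 0, 0, 0]
  ]
}}

```text
time_s: 34.8
tool_pos: [0.4259, 0.1943, 0.0305]
eef_rot: [-0.0, 0.629, 0.777, -0.0]
force: [0.2, 0.0, 0.2]
finger_gap: 0.094
grasp_force: 0.0
```

{"name": "send_rows", "arguments": {
  "rows": [
    [0, 0, 0, 0, 0, 0],
    [0, 0, 0, 0, 0, 0],
    [0, 0, 0, 0, 0, 0],
    [0, 0, 0, 0, 0, 0],
    [0, 0, 0, 0, 0, 0],
    [0, 0, 0, 0, 0, 0],
    [0, 0, 0, 0, 0, 0],
    [0, 0, 0, 0, 0, 0]
  ],
  "fingers": 1,
  "grip_force": 35
}}

```text
time_s: 35.47
tool_pos: [0.4269, 0.1944, 0.0317]
eef_rot: [0.0, 0.629, 0.777, 0.001]
force: [0.5, 1.1, 3.1]
finger_gap: 0.0677
grasp_force: 35.0
```

{"name": "send_rows", "arguments": {
  "rows": [
    [0, 0, -0.015, 0, 0, 0],
    [0, 0, -0.04, 0, 0, 0],
    [0, 0, -0.08, 0, 0, 0],
    [0, 0, -0.15, 0, 0, 0],
    [0, 0, -0.25, 0, 0, 0],
    [0, 0, -0.36, 0, 0, 0],
    [0, 0, -0.48, 0, 0, 0],
    [0, 0, -0.6, 0, 0, 0],
    [0, 0, -0.72, 0, 0, 0]
  ]
}}

```text
time_s: 36.22
tool_pos: [0.4258, 0.1942, 0.1185]
eef_rot: [-0.0, 0.629, 0.777, -0.0]
force: [0.4, 0.4, -4.6]
finger_gap: 0.0678
grasp_force: 35.0
```

{"name": "send_rows", "arguments": {
  "rows": [
    [0, 0, -0.12, 0, 0, 0],
    [0, 0, -0.24, 0, 0, 0],
    [0, 0, -0.36, 0, 0, 0],
    [0, 0, -0.47, 0, 0, 0],
    [0, 0, -0.56, 0, 0, 0],
    [0, 0, -0.63, 0, 0, 0],
    [0, 0, -0.67, 0, 0, 0],
    [0, 0, -0.68, 0, 0, 0],
    [0, 0, -0.68, 0, 0, 0]
  ]
}}

```text
time_s: 36.97
tool_pos: [0.4261, 0.1943, 0.199]
eef_rot: [-0.0, 0.629, 0.777, -0.0]
force: [-0.5, -0.4, -4.2]
finger_gap: 0.068
grasp_force: 35.0
```

{"name": "send_rows", "arguments": {
  "rows": [
    [-0.03, 0.004, 0, 0, 0, 0],
    [-0.08, 0.012, 0, 0, 0, 0],
    [-0.16, 0.025, 0, 0, 0, 0],
    [-0.27, 0.041, 0, 0, 0, 0],
    [-0.4, 0.062, 0, 0, 0, 0],
    [-0.55, 0.084, 0, 0, 0, 0],
    [-0.7, 0.107, 0, 0, 0, 0],
    [-0.85, 0.13, 0, 0, 0, 0]
  ]
}}

```text
time_s: 37.63
tool_pos: [0.463, 0.0961, 0.1987]
eef_rot: [-0.0, 0.629, 0.777, -0.0]
force: [0.8, -0.4, -4.3]
finger_gap: 0.0677
grasp_force: 35.0
```

{"name": "send_rows", "arguments": {
  "rows": [
    [-0.15, 0.023, 0, 0, 0, 0],
    [-0.3, 0.047, 0, 0, 0, 0],
    [-0.45, 0.07, 0, 0, 0, 0],
    [-0.6, 0.093, 0, 0, 0, 0],
    [-0.75, 0.117, 0, 0, 0, 0],
    [-0.9, 0.14, 0, 0, 0, 0]
  ]
}}

```text
time_s: 38.13
tool_pos: [0.5018, -0.0062, 0.1987]
eef_rot: [-0.0, 0.629, 0.777, -0.0]
force: [-0.2, 0.1, -4.4]
finger_gap: 0.0675
grasp_force: 35.0
```

{"name": "send_rows", "arguments": {
  "rows": [
    [-0.15, 0.023, 0, 0, 0, 0],
    [-0.3, 0.047, 0, 0, 0, 0],
    [-0.45, 0.07, 0, 0, 0, 0],
    [-0.6, 0.093, 0, 0, 0, 0],
    [-0.75, 0.117, 0, 0, 0, 0],
    [-0.9, 0.14, 0, 0, 0, 0]
  ]
}}

```text
time_s: 38.63
tool_pos: [0.5406, -0.1083, 0.1986]
eef_rot: [-0.0, 0.629, 0.777, -0.0]
force: [-0.4, 0.1, -3.4]
finger_gap: 0.0676
grasp_force: 35.0
```

{"name": "send_rows", "arguments": {
  "rows": [
    [-0.15, 0.023, 0, 0, 0, -0.01],
    [-0.29, 0.044, 0, 0, 0, -0.03],
    [-0.42, 0.064, 0, 0, 0, -0.05],
    [-0.53, 0.081, 0, 0, 0, -0.07],
    [-0.62, 0.095, 0, 0, 0, -0.09],
    [-0.69, 0.106, 0, 0, 0, -0.1],
    [-0.74, 0.113, 0, 0, 0, -0.11],
    [-0.76, 0.117, 0, 0, 0, -0.111],
    [-0.764, 0.117, 0, 0, 0, -0.111],
    [-0.764, 0.117, 0, 0, 0, -0.111]
  ]
}}

```text
time_s: 39.47
tool_pos: [0.5733, -0.1932, 0.1989]
eef_rot: [-0.0, 0.559, 0.829, 0.0]
force: [-0.4, -0.1, -3.6]
finger_gap: 0.0679
grasp_force: 35.0
```

{"name": "send_rows", "arguments": {
  "rows": [
    [0, 0, 0.04, 0, 0, 0],
    [0, 0, 0.12, 0, 0, 0],
    [0, 0, 0.24, 0, 0, 0],
    [0, 0, 0.37, 0, 0, 0],
    [0, 0, 0.51, 0, 0, 0],
    [0, 0, 0.64, 0, 0, 0],
    [0, 0, 0.76, 0, 0, 0],
    [0, 0, 0.86, 0, 0, 0],
    [0, 0, 0.93, 0, 0, 0],
    [0, 0, 0.95, 0, 0, 0]
  ]
}}

```text
time_s: 40.3
tool_pos: [0.5724, -0.1924, 0.083]
eef_rot: [-0.002, 0.559, 0.829, -0.0]
force: [-0.5, -0.2, -4.9]
finger_gap: 0.0677
grasp_force: 35.0
```

{"name": "send_rows", "arguments": {
  "rows": [
    [0, 0, 0.05, 0, 0, 0],
    [0, 0, 0.12, 0, 0, 0],
    [0, 0, 0.2, 0, 0, 0],
    [0, 0, 0.28, 0, 0, 0],
    [0, 0, 0.34, 0, 0, 0],
    [0, 0, 0.39, 0, 0, 0],
    [0, 0, 0.42, 0, 0, 0],
    [0, 0, 0.44, 0, 0, 0],
    [0, 0, 0.45, 0, 0, 0],
    [0, 0, 0.455, 0, 0, 0],
    [0, 0, 0.46, 0, 0, 0],
    [0, 0, 0.46, 0, 0, 0]
  ]
}}

```text
time_s: 41.3
tool_pos: [0.5737, -0.1933, 0.0302]
eef_rot: [0.0, 0.559, 0.829, 0.0]
force: [-0.2, 0.2, -3.4]
finger_gap: 0.0679
grasp_force: 35.0
```

{"name": "send_rows", "arguments": {
  "rows": [
    [0, 0, 0.004, 0, 0, 0],
    [0, 0, 0.008, 0, 0, 0],
    [0, 0, 0.008, 0, 0, 0],
    [0, 0, 0.008, 0, 0, 0]
  ]
}}

```text
time_s: 41.63
tool_pos: [0.5735, -0.1932, 0.029]
eef_rot: [0.0, 0.559, 0.829, -0.0]
force: [-0.4, 0.6, -3.9]
finger_gap: 0.0678
grasp_force: 35.0
```

{"name": "send_rows", "arguments": {
  "rows": [
    [0, 0, 0.003, 0, 0, 0],
    [0, 0, 0.006, 0, 0, 0],
    [0, 0, 0.008, 0, 0, 0],
    [0, 0, 0.008, 0, 0, 0],
    [0, 0, 0.008, 0, 0, 0]
  ]
}}

```text
time_s: 42.05
tool_pos: [0.5735, -0.1933, 0.0289]
eef_rot: [-0.0, 0.559, 0.829, -0.0]
force: [-4.4, 1.5, 4.9]
finger_gap: 0.0678
grasp_force: 35.0
```

Contact. Release, retreat up and back toward the stack side, then check.

{"name": "send_rows", "arguments": {
  "rows": [
    [0, 0, 0, 0, 0, 0],
    [0, 0, 0, 0, 0, 0],
    [0, 0, 0, 0, 0, 0],
    [0, 0, 0, 0, 0, 0],
    [0, 0, 0, 0, 0, 0],
    [0, 0, 0, 0, 0, 0],
    [0, 0, 0, 0, 0, 0],
    [0, 0, 0, 0, 0, 0]
  ],
  "fingers": 0
}}

```text
time_s: 42.72
tool_pos: [0.5735, -0.1932, 0.028]
eef_rot: [0.0, 0.559, 0.829, 0.0]
force: [-0.3, 0.0, 0.3]
finger_gap: 0.0942
grasp_force: 0.0
```

{"name": "send_rows", "arguments": {
  "rows": [
    [0, 0, -0.03, 0, 0, 0],
    [0, 0, -0.09, 0, 0, 0],
    [0, 0, -0.19, 0, 0, 0],
    [0, 0, -0.33, 0, 0, 0],
    [0, 0, -0.48, 0, 0, 0],
    [0, 0, -0.63, 0, 0, 0],
    [0, 0, -0.78, 0, 0, 0],
    [0, 0, -0.9, 0, 0, 0],
    [0, 0, -0.98, 0, 0, 0],
    [0, 0, -1, 0, 0, 0]
  ]
}}

```text
time_s: 43.55
tool_pos: [0.5748, -0.1939, 0.1512]
eef_rot: [0.002, 0.559, 0.829, 0.0]
force: [1.1, -0.4, 1.0]
finger_gap: 0.0941
grasp_force: 0.0
```

{"name": "send_rows", "arguments": {
  "rows": [
    [0, 0, -0.05, 0, 0, 0],
    [0, 0, -0.15, 0, 0, 0],
    [0, 0, -0.28, 0, 0, 0],
    [0, 0, -0.4, 0, 0, 0],
    [0, 0, -0.46, 0, 0, 0],
    [0.1, -0.05, -0.48, 0, 0, 0],
    [0.25, -0.12, -0.48, 0, 0, 0],
    [0.4, -0.2, -0.48, 0, 0, 0],
    [0.55, -0.28, -0.48, 0, 0, 0],
    [0.7, -0.35, -0.48, 0, 0, 0],
    [0.85, -0.42, -0.48, 0, 0, 0],
    [1, -0.5, -0.48, 0, 0, 0]
  ]
}}

```text
time_s: 44.55
tool_pos: [0.4718, -0.1037, 0.2052]
eef_rot: [-0.001, 0.559, 0.829, -0.0]
force: [0.8, -0.3, 1.3]
finger_gap: 0.0942
grasp_force: 0.0
```

{"name": "send_rows", "arguments": {
  "rows": [
    [0.15, -0.07, 0, 0, 0, 0],
    [0.3, -0.14, 0, 0, 0, 0],
    [0.45, -0.2, 0, 0, 0, 0],
    [0.6, -0.25, 0, 0, 0, 0],
    [0.75, -0.3, 0, 0, 0, 0],
    [0.9, -0.35, 0, 0, 0, 0],
    [1, -0.4, 0, 0, 0, 0]
  ]
}}

```text
time_s: 45.13
tool_pos: [0.3822, -0.0101, 0.2052]
eef_rot: [-0.001, 0.559, 0.829, -0.0]
force: [0.5, -0.2, 0.2]
finger_gap: 0.0941
grasp_force: 0.0
```

{"name": "send_rows", "arguments": {
  "rows": [
    [0.15, 0, 0, 0, 0, 0],
    [0.3, 0, 0, 0, 0, 0],
    [0.45, 0, 0, 0, 0, 0],
    [0.6, 0, 0, 0, 0, 0],
    [0.7, 0, 0, 0, 0, 0],
    [0.77, 0, 0, 0, 0, 0],
    [0.8, 0, 0, 0, 0, 0],
    [0.8, 0, 0, 0, 0, 0],
    [0.8, 0, 0, 0, 0, 0]
  ]
}}

```text
time_s: 45.88
tool_pos: [0.3475, 0.0776, 0.2056]
eef_rot: [-0.0, 0.559, 0.829, -0.0]
force: [0.1, -0.1, -0.7]
finger_gap: 0.094
grasp_force: 0.0
```

```bash
python3 - <<'E'
from h import *
d=cams.get_image("top"); X=cloud(d); Z=X[...,2]; save("t4.png",cv2.resize(d["frame"][140:305,160:440],None,fx=2.8,fy=2.8))
def r(x,y,w=.06): return (abs(X[...,0]-x)<w)&(abs(X[...,1]-y)<w)
for n,x,y,h,k in(("die",.4494,-.1166,.082,6),("spacer",.4623,-.2821,.031,6),("hex",.4733,.3561,.031,6),("foot",.5739,-.1932,.029,4)):
    m=r(x,y)&(abs(Z-h)<.012)
    if m.sum()>10: ana(d,n,m,h,k); print(np.nanmedian(Z[m]))
j=r(.64,-.022,.05)&(Z>.07)&(Z<.09); o=np.load("top0.npy",allow_pickle=True).item(); O=cloud(o)
jo=(abs(O[...,0]-.64)<.05)&(abs(O[...,1]+.022)<.05)&(O[...,2]>.07)&(O[...,2]<.09)
print("jar",X[j].mean(0),O[jo].mean(0))
E
```

```text
die 73 centroid [ 447.8 -115.2] flats ctr [ 448.3 -115.3] width 31.4 normal 29.0
0.08099565224027525
spacer 185 centroid [ 461.2 -280.1] flats ctr [ 460.8 -280. ] width 44.8 normal 28.5
0.031446011032143596
hex 340 centroid [470.1 354.9] flats ctr [470.2 354.6] width 58.5 normal 37.0
0.03071757255083887
foot 576 centroid [ 570.6 -191.7] flats ctr [ 570.5 -191.4] width 72.0 normal 21.5
0.02871149388934611
jar [ 0.63950483 -0.01967702  0.07926985] [ 0.63960155 -0.01939973  0.07938687]
```

View pics/t4.png

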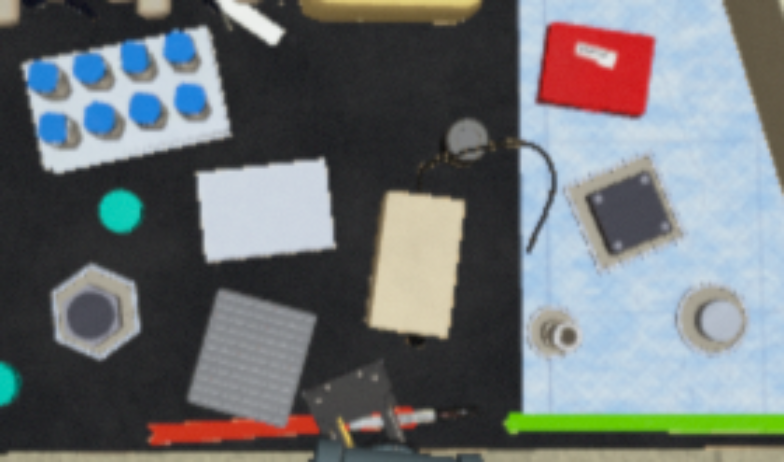

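All four parts stand in their trays: hex collar (95,315), die (560,335), spacer (718,320), foot (628,213). Their top heights are right, and the jar has not moved.

```bash
python3 -c "from h import *; print(ctrl.sign_off())"
```

```text
the job is handed in; nothing more can be done
None
```

The job is handed in after about 46 s of robot time: all four parts stand flat and upright in their own trays, taken from the top down, with the jar unmoved and the red case, stack plate and look-alikes never touched.

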